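# Preset the tape winder to 42

### The arm

A 6-joint arm with a two-finger parallel gripper is mounted at the origin on the work surface. World frame = base frame: x ahead of the robot, y to its left, z up, the work surface at z = 0. Lengths are in mm, angles in rad, forces in N, time in s.
With the tool pointing down it reaches from about 300 to 775 mm from the base axis. Payload 14.6 kg.
Tool frame: the origin (TCP) lies midway between the tips of the shut fingers; the grasp point (between the pads) lies 19 mm behind it (grip_depth is the distance from the TCP to the grasp point, in mm); z points along the fingers, y is the direction in which the jaws open and shut (so a half turn about z gives the same grasp; the last joint's range is limited). The gripper opens to 94 mm and grips with 3 to 60 N. Pads are 16 mm wide; open, the fingers measure 119 mm over their backs; the gripper's body (75 mm by 177 mm) begins 78 mm behind the grasp point.
Start: joints at [-1.331, 0.3, 1.521, -0, 1.321, -0.067], TCP at [166.098, -524.31, 205.446] pointing down, gripper open.
Joint ranges: [-3.03, 3.03], [-0.79, 2.21], [0.23, 2.52], [-1.04, 4.18], [0, 3.07], [-2.55, 2.55]. Speed limits (rad/s): [2.22, 2.22, 2.57, 3.14, 3.14, 3.14].

### API

Orientations are given as [roll, pitch, yaw] about the fixed x, y, z axes, in that order (R = Rz(yaw) Ry(pitch) Rx(roll)).
In Python, from cell import read_state, camera, camera_info, sign_off, grip_depth gives the robot as it stands.
- The arm moves only by the tool drive_tool, never from a script. Its argument "motion" is one flat list of numbers, 4 for each row, row after row: the shift along the tool's x, y, z in mm, then the turn about the tool's z in rad. A call has 1 to 8 rows; each row shifts and turns the pose as measured when the row begins, along the tool's axes as they then stand; what a row does not reach is not made up. A row lasts 1/12 s, in which the tool goes at most 41.7 mm and 7.16 degrees, less where a joint would pass 70% of its speed; a pose out of reach is approached as far as the arm can. A call is refused whole if a number of a shift passes 41.7 or a number of a turn 0.125, either way. A call with a gripper value outside its range is refused whole. "jaw" is the closure, from 0 (fully open) to 1 (shut), set as the call begins (left out, the last holds). The fingers move at their own pace and stop on an object; "grip_force" is the grip in N (left out, the last holds). Time passes only in rows, so rows that do not move let the fingers close. It gives the time, the measured TCP pose, the force and the opening at its end, in the units of the state.
- read_state(): the state, without advancing time (a new reading comes with each control period).
- camera(name): name is "side" or "top"; returns the picture (480x640x3 uint8, red, green, blue); there is no depth.
- camera_info(name): a dict with "fovy" (degrees; the focal length in pixels is half the picture's height over the tangent of half this angle, whatever the lens; pixels are square), "cx", "cy" (the principal point, pixels), "k1" (the pictures are not rectified: a ray, as slopes to the right and down, at radius r is drawn at 1 + k1 r^2 times it, then the intrinsics apply), "camera_from_world" (4x4, takes a point from world to camera coordinates). Camera axes: x right, y up, looking along -z (the intrinsics and any distortion apply to the point x, -y, -z); pixel columns grow to the right and rows downward; lengths in mm; the calibration is good to about 2 mm. A picture is of the moment at which its call begins. camera_info takes no time and is no camera call.
- sign_off(): hands the job in, once; it reports no verdict.
The state is a dict: "clock": time; "joints": joint angles; "qd": joint speeds; "effort": joint torques, N m; "eef_pos": TCP position; "eef_rot": TCP orientation; "wrist_force": force on the tool from outside, world axes, zero at the start; "moment": the same for the moment, N m; "finger_gap": finger opening in mm.
Only numpy, scipy, OpenCV 4.12 (cv2) and the standard library are available. Lean on these libraries where they do the work, as an engineer would, in place of code of your own. Each camera call takes 0.05 s, during which the arm holds its last target. There are 200 camera calls.

### The job

Set the tape winder's two-digit preset to 42: roll the ribbed wheel next to the crank until its four-dot face lies squarely on top, and the middle ribbed wheel until its two-dot face lies squarely on top. Leave the smooth tension wheel at the other end of the row as it is set.

Things in the scene. Friction and masses are not known exactly. Their poses are not given: they have to be found in the camera images.
- winder: Fixed tape winder; grey box 130x225 mm, top 52 mm high. Origin on the bench under the middle wheel; x to two flat tape plates (under 50 mm high), y along the wheels to the hand crank (under 50 mm high). Three wheels half out of the box, axles along y at x=0, 52 mm above the bench: tens y=+70 mm, units y=0, smooth tension wheel y=-70 mm (radius 36, 28 wide, no ribs or dots).
- tens (a joint): Ribbed wheel by the crank: drum radius 32, 44 mm wide, six ribs 5 mm thick to radius 50; push a rib along x with a shut fingertip. Faces of 1-6 black dots between ribs. Rad, + as the top rolls to winder +x: 0 one dot on top, +1.047 per next number, four at 3.142; ribs then 30 deg either side of vertical. Stops -0.35, 5.6. Friction 0.05 N m, no detents, stays put. Starts 1.2 to 2.45.
- units (a joint): Units digit wheel, the middle one at y=0: same shape, dots, friction and meaning of values as the tens wheel; two dots squarely on top at 1.047. Starts anywhere between 1.75 and 3.0.
- tension_mark (a point): A 6 mm dark spot on the rim of the smooth tension wheel, at the end of the row away from the crank. The wheel turns freely under the same light friction but is not to be turned: the spot, which starts somewhere on the upper half of the rim, should stay where it is.

How it is judged:
By the outcome, as a careful person would: the job done as asked, in the order asked, and still so for the second after the job is handed in, with the robot touching nothing.
It also fails if it takes over 40 s, if anything falls off the work surface, if the arm or the gripper's body presses on something with over 40 N, if the wrist force passes 120 N, or if a joint passes its speed limit or range.

## Working session

There is one attempt and no reset: what is moved stays moved. The work goes in short steps, Python scripts to look and compute and a tool call to move; the robot and the scene stay as the last step left them, time stands still between calls to the robot, and variables do not carry over. Pictures are saved under pics/ and viewed, on a budget of 10 in all, crops included, one or two more only if the job needs it, and the job is handed in when it is done.

Besides the shell and the picture viewer there is one more tool, called after "Emit:" as name(argument=value, ...) on one line, values as JSON. drive_tool: Moves the arm, as the interface text tells. Its arguments: {"type":"object","properties":{"motion":{"type":"array","items":{"type":"number"}},"jaw":{"type":"number"},"grip_force":{"type":"number"}},"required":["motion"]}

```bash
mkdir -p pics
python3 - <<'E'
from cell import *
import cv2,numpy as np
for n in("top","side"):
    cv2.imwrite(f"pics/{n}0.png",camera(n)[:,:,::-1]); i=camera_info(n);print(n,i["fovy"],i["cx"],i["cy"],i["k1"]);print(np.round(i["camera_from_world"],3).tolist())
print(read_state())
E
```

```text
top 46.77299748232284 320.3199377975076 236.2975995309892 -0.0470113903152382
[[0.017, -0.999, -0.035, 48.291], [0.995, 0.014, 0.098, -561.206], [-0.097, -0.037, 0.995, -694.369], [0.0, 0.0, 0.0, 1.0]]
side 47.7087884453998 324.51141257241545 232.19845620640177 -0.1361324158782392
[[0.763, -0.647, -0.007, -426.806], [0.463, 0.539, 0.704, -341.627], [-0.451, -0.54, 0.711, -422.257], [0.0, 0.0, 0.0, 1.0]]
{'clock': 0.1, 'joints': array([-1.33060448e+00,  3.00420381e-01,  1.52149640e+00, -1.27002790e-05,
        1.32066244e+00, -6.66017009e-02]), 'qd': array([-0.00061459, -0.00143249, -0.00134133,  0.00056262,  0.00104439,
       -0.00104153]), 'effort': array([ 2.62324866e-03, -5.32645583e+01, -3.53284228e+01,  7.10226805e-02,
        2.34808191e-02, -6.68615644e-05]), 'eef_pos': array([ 166.0433426 , -524.10987254,  204.94996312]), 'eef_rot': array([-3.14060745e+00, -5.33838357e-05,  3.06796674e-01]), 'wrist_force': array([0.26038094, 0.37925537, 0.69701679]), 'moment': array([ 0.06794524,  0.03586529, -0.03879487]), 'finger_gap': 94.43085595130877}
```

View pics/top0.png

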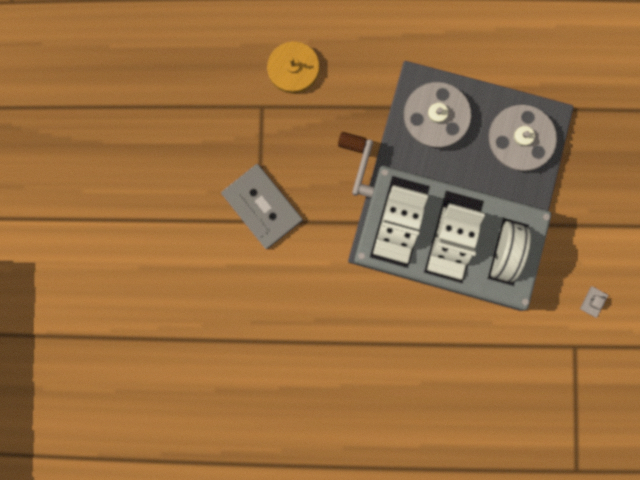

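View pics/side0.png

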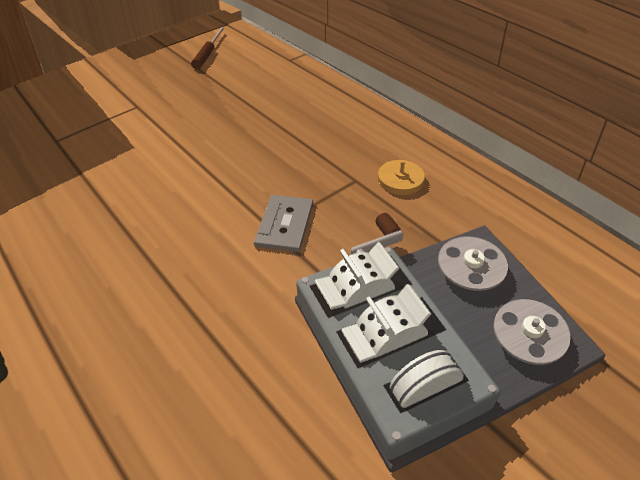

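Run:
```python
import cv2,numpy as np
a=cv2.imread("pics/top0.png")[155:315,345:560]; b=cv2.imread("pics/side0.png")[225:425,290:505]
a=cv2.resize(a,None,fx=3.7,fy=3.7,interpolation=2); cv2.imwrite("pics/topc.png",a)
cv2.imwrite("pics/sidec.png",cv2.resize(b,None,fx=3,fy=3,interpolation=2))
```

```text
(no output)
```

View pics/topc.png

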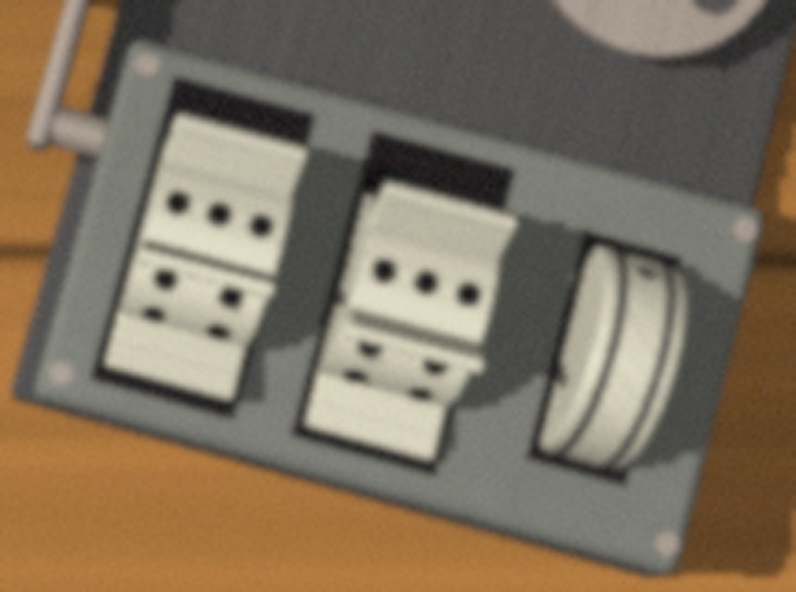

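View pics/sidec.png

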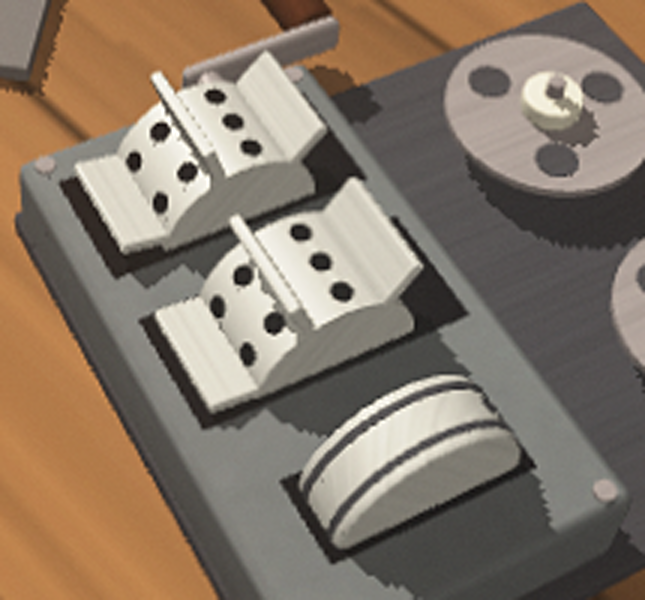

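```bash
cat > h.py <<'E'
from cell import *
import numpy as np
from scipy.optimize import least_squares
I={n:camera_info(n) for n in("top","side")}
def proj(n,P):
    i=I[n];P=np.atleast_2d(P);M=np.array(i["camera_from_world"]);c=P@M[:3,:3].T+M[:3,3]
    s=np.c_[c[:,0],-c[:,1]]/-c[:,2:];s=s*(1+i["k1"]*(s**2).sum(1,keepdims=True))
    return s*240/np.tan(np.radians(i["fovy"]/2))+[i["cx"],i["cy"]]
def w(p,P):
    P=np.atleast_2d(P).astype(float);c,s=np.cos(p[2]),np.sin(p[2])
    return np.c_[c*P[:,0]-s*P[:,1]+p[0],s*P[:,0]+c*P[:,1]+p[1],P[:,2]]
def pt(v,a,r,y): return [r*np.sin(v-a),y,52+r*np.cos(v-a)]
E
python3 - <<'E'
from h import *
k=np.pi/3
# cam, wheel(0 tens,1 units), angle, r, dy, crop px
T=lambda x,y:(x/3.7+345,y/3.7+155)
S=lambda x,y:(x/3+290,y/3+225)
D=[("top",0,2*k,32,0,T(219,214)),("top",1,2*k,32,0,T(427,282)),
("side",0,2*k,32,0,S(233,122)),("side",1,2*k,32,0,S(321,262)),
("side",0,2.5*k,50,22,S(156,75)),("side",0,2.5*k,50,-22,S(213,154)),
("side",1,2.5*k,50,22,S(237,219)),("side",1,2.5*k,50,-22,S(296,307)),
("side",0,1.5*k,50,22,S(265,55)),("side",0,1.5*k,50,-22,S(325,130)),
("side",1,1.5*k,50,22,S(352,182)),("side",1,1.5*k,50,-22,S(420,265)),
("side",0,3*k,31,0,S(160,166)),("side",1,3*k,31,0,S(246,314)),
("top",0,2.5*k,50,-22,T(271,285)),("top",1,2.5*k,50,-22,T(484,364)),
("top",0,1.5*k,50,-22,T(307,149)),("top",1,1.5*k,50,-22,T(516,216))]
def f(p): return np.concatenate([proj(n,w(p,pt(p[3+i],a,r,70*(1-i)+dy)))[0]-u for n,i,a,r,dy,u in D])
q=least_squares(f,[560,-100,-.25,2.3,2.4],loss="soft_l1");print(q.x.round(4));print(q.fun.reshape(-1,2).round(1))
p=q.x
for i in(0,1): print("rib deg from vert, to +x:",[round(np.degrees(p[3+i]-(j+.5)*k),1) for j in range(6)])
print("spot candidates a:",[(d,proj("top",w(p,pt(0,-np.radians(d),36,-70)))[0].round(1),proj("side",w(p,pt(0,-np.radians(d),36,-70)))[0].round(1)) for d in range(-80,81,20)])
E
```

```text
[ 5.588988e+02 -1.110542e+02 -2.424000e-01  2.375800e+00  2.232400e+00]
[[-0.2  0.4]
 [-0.4  0.2]
 [-0.3  0. ]
 [-0.  -0.2]
 [-0.2 -2. ]
 [ 0.2 -1. ]
 [-1.4 -1.6]
 [ 1.2  0.9]
 [ 0.3 -0.8]
 [ 0.5  0. ]
 [ 0.6 -2. ]
 [ 1.1  0.3]
 [-0.3 -0.3]
 [-0.   0.1]
 [ 1.5  1. ]
 [ 0.7  0.6]
 [-0.3  0.4]
 [ 0.2  0.7]]
rib deg from vert, to +x: [np.float64(106.1), np.float64(46.1), np.float64(-13.9), np.float64(-73.9), np.float64(-133.9), np.float64(-193.9)]
rib deg from vert, to +x: [np.float64(97.9), np.float64(37.9), np.float64(-22.1), np.float64(-82.1), np.float64(-142.1), np.float64(-202.1)]
spot candidates a: [(-80, array([503.4, 279.1]), array([397.1, 394.7])), (-60, array([507. , 275.4]), array([402.1, 387. ])), (-40, array([510.9, 268.7]), array([410.3, 378.6])), (-20, array([514.6, 259.7]), array([420.7, 370.6])), (0, array([517.5, 249.5]), array([431.9, 364.2])), (20, array([519.3, 239.6]), array([442.2, 360.2])), (40, array([519.6, 231.5]), array([450.3, 359.1])), (60, array([518.6, 226. ]), array([455.3, 361. ])), (80, array([516.3, 223.8]), array([456.8, 365.4]))]
```

Emit:
drive_tool(motion=[28,-22,0,0.0686,28,-22,0,0.0686,28,-22,0,0.0686,28,-22,0,0.0686,28,-22,0,0.0686,28,-22,0,0.0686,28,-22,0,0.0686,28,-22,0,0.0686], jaw=1)

```text
clock: 0.77
eef_pos: [378.8, -331.4, 202.5]
eef_rot: [-3.138, 0.004, -0.274]
wrist_force: [0.2, -0.3, 0.2]
finger_gap: 44.2
```

```bash
cat > go.py <<'E'
import sys
from h import *
from scipy.spatial.transform import Rotation as Ro
p=[558.9,-111.05,-.2424]
s=read_state();t=w(p,[float(a) for a in sys.argv[1:4]])[0] if len(sys.argv)>3 else s["eef_pos"]
R=Ro.from_euler("xyz",s["eef_rot"])
print("shift",R.inv().apply(t-s["eef_pos"]).round(1),"turn",round(s["eef_rot"][2]-p[2],4),"clock",s["clock"],"rot",s["eef_rot"].round(3),"gap",s["finger_gap"])
c,sn=np.cos(p[2]),np.sin(p[2]);d=s["eef_pos"]-[p[0],p[1],0]
print("winder pos",(d@np.array([[c,-sn,0],[sn,c,0],[0,0,1]])).round(1),"F",s["wrist_force"].round(1),"j",s["joints"].round(2))
E
python3 go.py -31 70 150
```

```text
shift [  80.7 -329.7   53.5] turn -0.0318 clock 0.7667 rot [-3.138  0.004 -0.274] gap 44.23276051980934
winder pos [-122.  -257.1  202.5] F [ 0.2 -0.3  0.2] j [-0.79  0.2   1.65  0.    1.29  1.05]
```

Emit:
drive_tool(motion=[10,-41,6,-0.016,10,-41,6,-0.016,10,-41,6,0,10,-41,6,0,10,-41,6,0,10,-41,6,0,10,-41,6,0,10,-40,6,0])

```text
clock: 1.43
eef_pos: [534.1, -40.1, 155.7]
eef_rot: [-3.138, 0.005, -0.248]
wrist_force: [0.6, 0.2, -0.3]
finger_gap: 0.7
```

```bash
python3 go.py -32 70 87
```

```text
shift [ 9.3 -6.9 68.7] turn -0.0053 clock 1.4333 rot [-3.138  0.005 -0.248] gap 0.7201760858829935
winder pos [-41.1  62.9 155.7] F [ 0.6  0.2 -0.3] j [-0.15  0.32  1.62  0.    1.21  1.67]
```

Emit:
drive_tool(motion=[8,-7,15,-0.005,2,0,25,0,0,0,20,0,0,0,8,0,0,0,0,0])

```text
clock: 1.85
eef_pos: [547.5, -26.3, 83.0]
eef_rot: [-3.137, 0.007, -0.233]
wrist_force: [-0.6, 0.5, 0.9]
finger_gap: 0.5
```

```bash
python3 go.py 8 70 87
python3 - <<'E'
from h import *
import cv2
a=camera("top")[155:315,345:560,::-1]; b=camera("side")[225:385,290:505,::-1]
cv2.imwrite("pics/c1.png",np.hstack([cv2.resize(a,(400,300)),cv2.resize(b,(400,300))]))
E
```

```text
shift [39.2  9.9 -4.3] turn 0.0098 clock 1.85 rot [-3.137  0.007 -0.233] gap 0.46991257624636484
winder pos [-31.4  79.5  83. ] F [-0.6  0.5  0.9] j [-0.12  0.43  1.65  0.01  1.07  1.68]
```

View pics/c1.png

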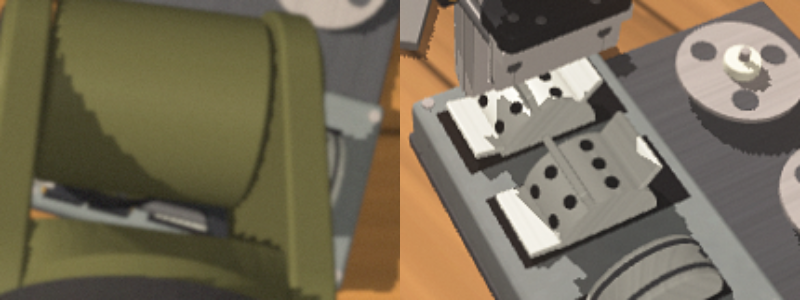

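Emit:
drive_tool(motion=[0,8,-5,0.01,0,0,0,0,5,0,0,0,5,0,0,0,5,0,0,0,5,0,0,0,0,0,0,0])

```text
clock: 2.53
eef_pos: [569.5, -42.5, 96.2]
eef_rot: [-3.136, -0.003, -0.247]
wrist_force: [0.4, 0.6, -0.1]
finger_gap: 0.2
```

```bash
python3 go.py 8 70 87
```

```text
shift [14.2 -0.9  9.3] turn -0.0044 clock 2.5333 rot [-3.136e+00 -3.000e-03 -2.470e-01] gap 0.21763464107882807
winder pos [-6.2 69.1 96.2] F [ 0.4  0.6 -0.1] j [-0.14  0.45  1.58  0.01  1.11  1.67]
```

Emit:
drive_tool(motion=[-3,0,3,0,0,0,3,0,0,0,0,0,0,0,0,0])

```text
clock: 2.87
eef_pos: [566.4, -41.6, 88.9]
eef_rot: [-3.136, -0.003, -0.247]
wrist_force: [-0.2, 0.1, 0.2]
finger_gap: 0.4
```

```bash
python3 go.py 8 70 88
```

```text
shift [17.4 -0.8  0.9] turn -0.0041 clock 2.8667 rot [-3.136e+00 -3.000e-03 -2.470e-01] gap 0.415793655145943
winder pos [-9.4 69.2 88.9] F [-0.2  0.1  0.2] j [-0.14  0.46  1.59  0.01  1.09  1.67]
```

Emit:
drive_tool(motion=[3,0,0,0,3,0,0,0,2,0,0,0,2,0,0,0,2,0,0,0,0,0,0,0,0,0,0,0])

```text
clock: 3.45
eef_pos: [578.5, -44.6, 88.3]
eef_rot: [-3.137, -0.0, -0.246]
wrist_force: [-1.6, -0.6, -0.5]
finger_gap: 0.1
```

```bash
python3 go.py 8 70 88
python3 - <<'E'
from h import *
import cv2
b=camera("side")[235:355,300:460,::-1]
cv2.imwrite("pics/c2.png",cv2.resize(b,None,fx=5,fy=5,interpolation=2))
E
```

```text
shift [ 4.9 -0.8  0.3] turn -0.004 clock 3.45 rot [-3.137 -0.    -0.246] gap 0.1387778559363262
winder pos [ 3.1 69.2 88.3] F [-1.6 -0.6 -0.5] j [-0.14  0.48  1.55  0.01  1.1   1.67]
```

View pics/c2.png

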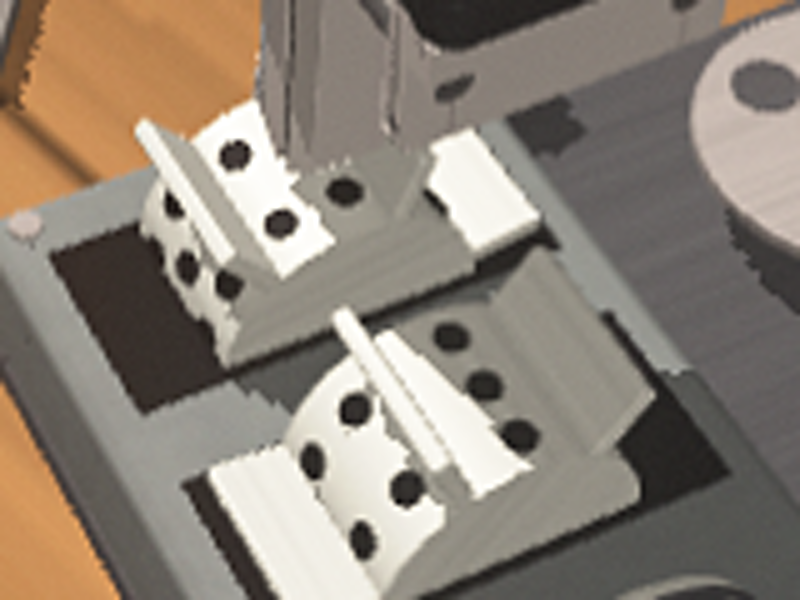

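```bash
cat > ang.py <<'E'
from h import *
k=np.pi/3;p=[558.9,-111.05,-.2424]
def ang(D,v0):
    f=lambda v:np.concatenate([proj(n,w(p,pt(v[0],a,r,y)))[0]-u for n,a,r,y,u in D])
    q=least_squares(f,[v0]);print("v",q.x.round(4),"res",q.fun.reshape(-1,2).round(1).tolist());return q.x[0]
E
python3 - <<'E'
from ang import *
# dot offsets from initial side crop, tens & units, face 4
S=lambda x,y:np.array((x/3+290,y/3+225))
for v,y0,d in((2.3758,70,[(160,131),(134,161),(187,172),(160,202)]),(2.2324,0,[(243,275),(218,306),(274,322),(248,353)])):
    for u in d:
        q=least_squares(lambda x:proj("side",w(p,pt(v,x[0],32,x[1])))[0]-S(*u),[3*k,y0]);print(round(q.x[0]-3*k,3),(q.x[1]-y0).round(1))
C=lambda x,y:np.array((x/5+300,y/5+235))
D=[("side",3.5*k,50,92,C(146,122)),("side",3.5*k,50,48,C(226,257)),("side",3*k+.3,32,79,C(235,155)),("side",3*k+.3,32,61,C(282,222)),("side",3*k-.3,32,61,C(345,190))]
ang(D,3);ang(D[:2],3);ang(D[2:],3)
E
```

```text
-0.251 10.3
0.233 9.6
-0.239 -11.3
0.247 -11.7
-0.246 11.1
0.237 10.8
-0.237 -10.5
0.25 -10.7
v [3.0412] res [[-1.4, -1.3], [1.4, -0.5], [-0.5, 1.5], [-2.1, -0.8], [0.4, -1.4]]
v [3.0274] res [[-1.8, -0.9], [0.9, -0.1]]
v [3.0663] res [[0.1, 1.1], [-1.5, -1.2], [1.0, -1.5]]
```

Emit:
drive_tool(motion=[2,0,0,0,1.5,0,0,0,0,0,0,0,0,0,0,0])

```text
clock: 3.83
eef_pos: [582.1, -45.5, 88.4]
eef_rot: [-3.137, -0.0, -0.246]
wrist_force: [-1.2, 0.1, -1.1]
finger_gap: 0.5
```

```bash
python3 go.py 8 70 88
python3 - <<'E'
from h import *
import cv2
b=camera("side")[240:330,310:430,::-1]
cv2.imwrite("pics/c3.png",cv2.resize(b,None,fx=6.6,fy=6.6,interpolation=2))
E
```

```text
shift [ 1.2 -0.8  0.4] turn -0.0039 clock 3.8333 rot [-3.137 -0.    -0.246] gap 0.46676999218416854
winder pos [ 6.8 69.2 88.4] F [-1.2  0.1 -1.1] j [-0.14  0.49  1.54  0.01  1.11  1.67]
```

View pics/c3.png

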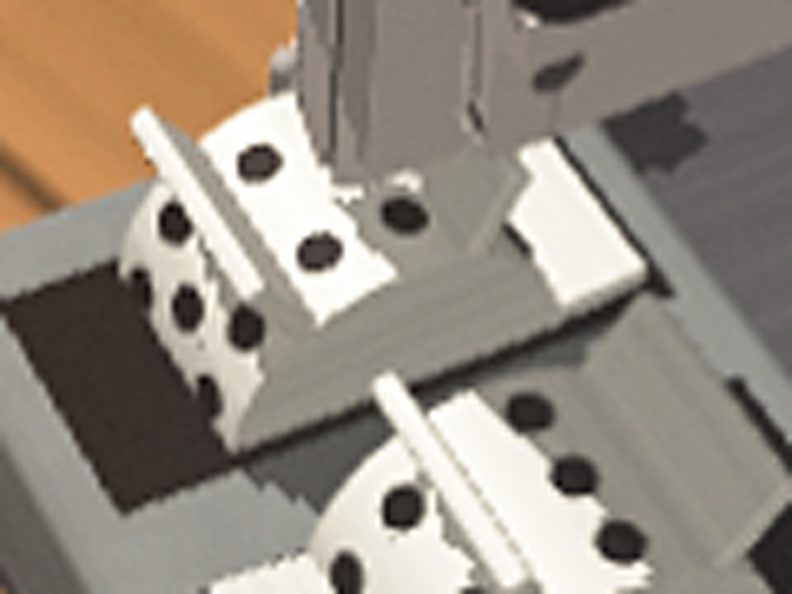

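Run:
```python
from ang import *
C=lambda x,y:np.array((x/5+300,y/5+235))
D=[("side",3.5*k,50,92,C(146,122)),("side",3.5*k,50,48,C(226,257)),("side",3*k+.243,32,81,C(235,155)),("side",3*k+.243,32,59,C(282,222)),("side",3*k-.243,32,59,C(345,190))]
ang(D,3);ang(D[2:],3)
C=lambda x,y:np.array((x/6.6+310,y/6.6+240))
D=[("side",3.5*k,50,92,C(143,112)),("side",3.5*k,50,48,C(255,285)),("side",3*k+.243,32,81,C(259,162)),("side",3*k+.243,32,59,C(319,251)),("side",3*k-.243,32,59,C(405,214)),("side",4*k,32,70,C(187,307)),("side",4*k-.243,32,81,C(175,222)),("side",4*k-.243,32,59,C(247,327))]
ang(D,3);ang(D[2:],3)
```

```text
v [3.0299] res [[-1.8, -0.9], [1.0, -0.2], [-0.2, -0.4], [-0.1, -0.2], [-0.4, 0.3]]
v [3.0343] res [[-0.1, -0.5], [-0.0, -0.3], [-0.3, 0.3]]
v [3.1196] res [[-1.2, -1.2], [0.7, 0.3], [-0.3, -0.3], [0.2, -0.3], [-0.6, 0.3], [-0.7, -0.4], [0.3, 0.6], [-1.4, -1.6]]
v [3.1217] res [[-0.2, -0.3], [0.2, -0.3], [-0.5, 0.3], [-0.6, -0.5], [0.3, 0.6], [-1.4, -1.6]]
```

Emit:
drive_tool(motion=[0.9,0,0,0,0,0,0,0,0,0,0,0])

```text
clock: 4.13
eef_pos: [583.0, -45.7, 88.4]
eef_rot: [-3.137, -0.0, -0.246]
wrist_force: [-1.8, -0.5, -1.7]
finger_gap: 0.8
```

```bash
python3 go.py 8 70 88
```

```text
shift [ 0.2 -0.8  0.4] turn -0.0038 clock 4.1333 rot [-3.137 -0.    -0.246] gap 0.7982869567067519
winder pos [ 7.8 69.2 88.4] F [-1.8 -0.5 -1.7] j [-0.14  0.49  1.54  0.01  1.11  1.67]
```

Emit:
drive_tool(motion=[-4,0,0,0,0,0,0,0,0,0,-10,0,0,0,-20,0,0,0,-15,0,0,0,0,0,0,0,0,0])

```text
clock: 4.72
eef_pos: [579.1, -45.0, 137.6]
eef_rot: [-3.137, -0.003, -0.246]
wrist_force: [0.3, -0.4, -0.5]
finger_gap: 0.5
```

```bash
python3 go.py 50 0 130
```

```text
shift [46.5 68.9  7.4] turn -0.0039 clock 4.7167 rot [-3.137e+00 -3.000e-03 -2.460e-01] gap 0.5495421263914587
winder pos [  3.7  69.  137.6] F [ 0.3 -0.4 -0.5] j [-0.14  0.43  1.51  0.01  1.2   1.67]
```

Emit:
drive_tool(motion=[12,18,0,0,12,18,0,0,12,18,0,0,8,11,0,0,0,0,0,0,0,0,0,0,0,0,0,0])

```text
clock: 5.3
eef_pos: [606.0, -120.0, 134.5]
eef_rot: [-3.136, -0.001, -0.245]
wrist_force: [0.4, 0.8, -0.2]
finger_gap: 0.4
```

```bash
python3 go.py 50 0 88
```

```text
shift [ 2.1  2.9 46.5] turn -0.0026 clock 5.3 rot [-3.136e+00 -1.000e-03 -2.450e-01] gap 0.4149181496799498
winder pos [ 47.9   2.6 134.5] F [ 0.4  0.8 -0.2] j [-0.26  0.51  1.4   0.01  1.23  1.56]
```

Emit:
drive_tool(motion=[2,2,10,0,0,0,15,0,0,0,12,0,0,0,3,0,0,0,0,0,0,0,0,0])

```text
clock: 5.8
eef_pos: [606.9, -118.5, 90.5]
eef_rot: [-3.136, 0.001, -0.241]
wrist_force: [-1.2, 0.0, 0.4]
finger_gap: 0.4
```

```bash
python3 go.py 0 0 87
```

```text
shift [-48.4   4.2   3.5] turn 0.0012 clock 5.8 rot [-3.136e+00  1.000e-03 -2.410e-01] gap 0.3667981852488085
winder pos [48.4  4.2 90.5] F [-1.2  0.   0.4] j [-0.25  0.56  1.43  0.01  1.15  1.55]
```

Emit:
drive_tool(motion=[0,3,4,0,0,0,0,0,-5,0,0,0,-5,0,0,0,-5,0,0,0,-4,0,0,0,0,0,0,0])

```text
clock: 6.38
eef_pos: [587.5, -117.0, 89.1]
eef_rot: [-3.136, -0.006, -0.241]
wrist_force: [1.4, -0.9, -0.7]
finger_gap: 0.4
```

```bash
python3 go.py -3 0 88
```

```text
shift [-32.2   1.    0.9] turn 0.0012 clock 6.3833 rot [-3.136 -0.006 -0.241] gap 0.44227918871914507
winder pos [29.2  1.  89.1] F [ 1.4 -0.9 -0.7] j [-0.26  0.52  1.5   0.01  1.12  1.55]
```

Emit:
drive_tool(motion=[-4,0,0.5,0,-4,0,0.5,0,-4,0,0,0,-4,0,0,0,-4,0,0,0,-3,0,0,0,0,0,0,0,0,0,0,0])

```text
clock: 7.05
eef_pos: [562.3, -110.7, 88.1]
eef_rot: [-3.136, -0.006, -0.241]
wrist_force: [1.4, -0.2, 0.8]
finger_gap: 0.4
```

```bash
python3 go.py -7.8 0 88.4
```

```text
shift [-11.    1.1  -0.4] turn 0.0013 clock 7.05 rot [-3.136 -0.006 -0.241] gap 0.3996102613529764
winder pos [ 3.2  1.1 88.1] F [ 1.4 -0.2  0.8] j [-0.26  0.47  1.58  0.01  1.09  1.55]
```

Emit:
drive_tool(motion=[-3,0,0,0,-2,0,0,0,-2,0,0,0,-1,0,0,0,0,0,0,0,0,0,0,0])

```text
clock: 7.55
eef_pos: [553.8, -108.7, 87.7]
eef_rot: [-3.136, -0.006, -0.241]
wrist_force: [1.5, -0.7, -0.6]
finger_gap: 0.7
```

```bash
python3 go.py -7.8 0 88.4
python3 - <<'E'
from h import *
import cv2
b=camera("side")[240:360,310:470,::-1]
cv2.imwrite("pics/c4.png",cv2.resize(b,None,fx=5,fy=5,interpolation=2))
E
```

```text
shift [-2.2  1.1 -0.7] turn 0.0014 clock 7.55 rot [-3.136 -0.006 -0.241] gap 0.6902002258452661
winder pos [-5.6  1.1 87.7] F [ 1.5 -0.7 -0.6] j [-0.26  0.45  1.61  0.01  1.08  1.55]
```

View pics/c4.png

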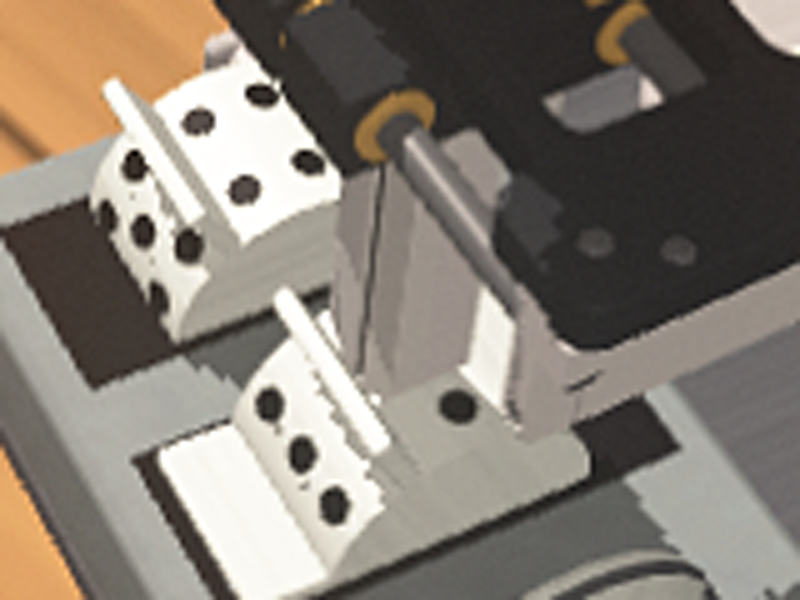

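Run:
```python
from ang import *
C=lambda x,y:np.array((x/5+310,y/5+240))
print("units");ang([("side",2*k,32,10.9,C(268,405)),("side",2*k,32,0,C(302,455)),("side",2*k,32,-10.9,C(335,506))],1.2)
ang([("side",1.5*k,50,22,C(283,297)),("side",1.5*k,50,-22,C(378,444))],1.2)
print("tens");ang([("side",3*k+.243,32,81,C(200,121)),("side",3*k+.243,32,59,C(245,189)),("side",3*k-.243,32,81,C(262,94)),("side",3*k-.243,32,59,C(308,161)),("side",4*k,32,70,C(144,232)),("side",4*k-.243,32,81,C(134,165)),("side",4*k-.243,32,59,C(189,246))],3.1)
```

```text
units
v [1.1231] res [[1.5, 2.2], [-0.1, -0.0], [-1.4, -2.3]]
v [1.1215] res [[-1.5, -1.2], [1.6, 1.3]]
tens
v [3.1471] res [[-0.4, -0.4], [0.2, -0.4], [-0.7, 0.5], [-0.1, 0.4], [-0.8, -0.9], [0.5, 0.7], [-1.3, -1.8]]
```

Emit:
drive_tool(motion=[-1.5,0,-0.2,0,-1.3,0,-0.2,0,0,0,0,0,0,0,0,0])

```text
clock: 7.93
eef_pos: [550.9, -108.0, 88.2]
eef_rot: [-3.136, -0.006, -0.241]
wrist_force: [1.6, -0.6, -0.3]
finger_gap: 0.4
```

```bash
python3 go.py -8.6 0 88.4
```

```text
shift [-0.1  1.  -0.3] turn 0.0013 clock 7.9333 rot [-3.136 -0.006 -0.241] gap 0.4051981203229679
winder pos [-8.5  1.  88.2] F [ 1.6 -0.6 -0.3] j [-0.26  0.44  1.61  0.01  1.08  1.55]
```

Back off, lift clear, then look from both cameras.

Emit:
drive_tool(motion=[4,0,0,0,0,0,0,0,0,0,-10,0,0,0,-20,0,0,0,-30,0,0,0,-30,0,0,0,-20,0,0,0,0,0])

```text
clock: 8.6
eef_pos: [553.0, -109.2, 204.4]
eef_rot: [-3.136, 0.0, -0.241]
wrist_force: [-0.8, -0.9, 0.8]
finger_gap: 0.5
```

Emit:
drive_tool(motion=[-25,0,0,0,-35,0,0,0,-35,0,0,0,-35,0,0,0,-30,0,0,0,-15,0,0,0,0,0,0,0,0,0,0,0])

```text
clock: 9.27
eef_pos: [374.5, -65.2, 202.6]
eef_rot: [-3.136, 0.001, -0.241]
wrist_force: [0.3, -0.8, 0.6]
finger_gap: 0.5
```

```bash
python3 go.py
python3 - <<'E'
from h import *
import cv2
cv2.imwrite("pics/top5.png",camera("top")[:,:,::-1])
s=camera("side")[:,:,::-1];cv2.imwrite("pics/side5.png",s)
cv2.imwrite("pics/c5.png",cv2.resize(s[240:390,310:510],None,fx=4,fy=4,interpolation=2))
# tension wheel unchanged?
for n,(r0,r1,c0,c1) in {"side":(348,412,385,468),"top":(218,284,490,532)}.items():
    a=cv2.imread(f"pics/{n}0.png")[r0:r1,c0:c1].astype(int);b=cv2.imread(f"pics/{n}5.png")[r0:r1,c0:c1].astype(int)
    d=abs(a-b).max(2);print(n,d.mean(),(d>40).sum())
E
```

```text
shift [0. 0. 0.] turn 0.0013 clock 9.2667 rot [-3.136e+00  1.000e-03 -2.410e-01] gap 0.5452964668875362
winder pos [-1.900e+02  2.000e-01  2.026e+02] F [ 0.3 -0.8  0.6] j [-0.27 -0.09  1.96  0.01  1.27  1.54]
side 28.20632530120482 126
top 4.031746031746032 17
```

View pics/c5.png

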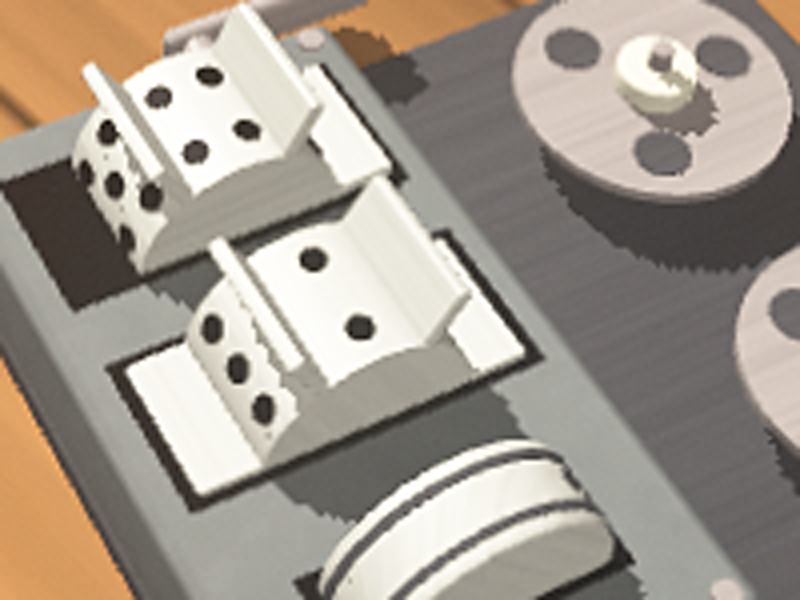

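Run:
```python
from ang import *
C=lambda x,y:np.array((x/4+310,y/4+240))
print("units");ang([("side",1*k,32,10.9,C(313,258)),("side",1*k,32,-10.9,C(360,327)),("side",2*k,32,0,C(237,369))],1.0)
print("tens");ang([("side",3*k+.243,32,81,C(159,96)),("side",3*k+.243,32,59,C(196,151)),("side",3*k-.243,32,81,C(209,75)),("side",3*k-.243,32,59,C(247,129)),("side",4*k,32,70,C(115,185))],3.1)
```

```text
units
v [1.072] res [[0.3, 1.2], [-0.4, -0.7], [0.2, -0.2]]
tens
v [3.1493] res [[-0.0, -0.2], [0.3, -0.4], [-0.5, 0.5], [-0.2, 0.3], [-0.7, -0.8]]
```

Run:
```python
import cv2,numpy as np
a=cv2.imread("pics/top5.png")[165:285,365:490]
cv2.imwrite("pics/c6.png",cv2.resize(a,None,fx=5,fy=5,interpolation=2))
```

```text
(no output)
```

View pics/c6.png

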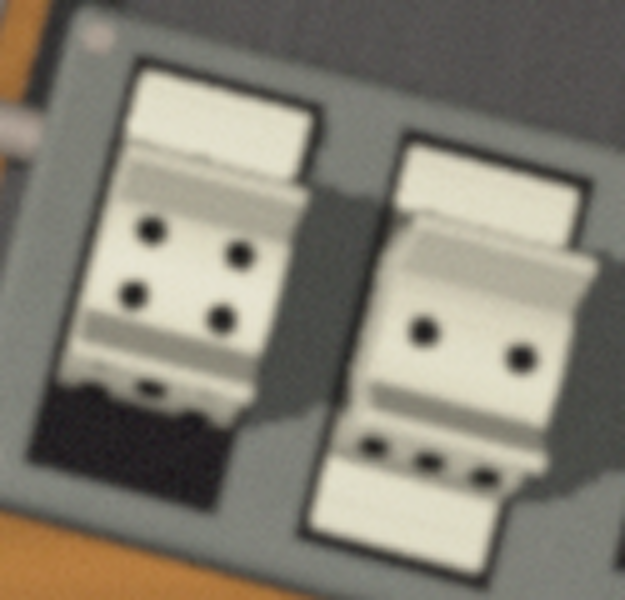

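Run:
```python
from ang import *
C=lambda x,y:np.array((x/5+365,y/5+165))
print("units");ang([("top",1*k,32,0,C(472.5,344)),("top",2*k,32,0,C(430,461))],1.0)
ang([("top",1*k,32,0,C(472.5,344))],1.0)
S=lambda x,y:np.array((x/4+310,y/4+240))
ang([("side",1*k,32,0,S(336.5,292.5))],1.0)
print("tens");ang([("top",3*k+.243,32,81,C(133,294)),("top",3*k+.243,32,59,C(222,320)),("top",3*k-.243,32,81,C(151,230)),("top",3*k-.243,32,59,C(240,255))],3.1)
# joint refit: pose + both angles, from centre dots in both views
D=[("top",1,k,0,C(472.5,344)),("top",1,2*k,0,C(430,461)),("side",1,k,0,S(336.5,292.5)),("side",1,2*k,0,S(237,369))]
for c,F,L in(("top",C,[(133,294),(222,320),(151,230),(240,255)]),("side",S,[(159,96),(196,151),(209,75),(247,129)])):
    for (x,y),a,dy in zip(L,(.243,.243,-.243,-.243),(10.9,-10.9)*2): D.append((c,0,3*k+a,dy,F(x,y)))
f=lambda q:np.concatenate([proj(n,w(q,pt(q[3+i],a,32,70*(1-i)+dy)))[0]-u for n,i,a,dy,u in D])
q=least_squares(f,[559,-111,-.242,3.14,1.05]);print(q.x.round(4));print(q.fun.reshape(-1,2).round(1).tolist())
```

```text
units
v [1.0916] res [[0.0, -0.0], [0.5, 0.3]]
v [1.0908] res [[0.0, 0.0]]
v [1.0773] res [[0.0, 0.1]]
tens
v [3.1557] res [[0.3, 0.0], [0.3, -0.6], [-0.2, 0.5], [-0.3, 0.1]]
[ 5.600028e+02 -1.113407e+02 -2.630000e-01  3.072200e+00  1.040000e+00]
[[-0.1, 0.4], [-0.2, -0.0], [-0.0, 0.1], [0.4, -0.3], [0.2, -0.1], [-0.1, -0.4], [0.1, 0.4], [-0.2, 0.3], [0.3, 0.0], [0.1, -0.2], [-0.0, 0.2], [-0.2, 0.0]]
```

```bash
cat > fit.py <<'E'
from ang import *
T=lambda x,y:np.array((x/3.7+345,y/3.7+155)); S0=lambda x,y:np.array((x/3+290,y/3+225))
C=lambda x,y:np.array((x/5+365,y/5+165)); S=lambda x,y:np.array((x/4+310,y/4+240))
# q: 0-2 pose,3 vt0,4 vu0,5 vt1,6 vu1,7 rib half width,8 slot hx,9 slot hy,10-12 screws hx,hy,x0,13-16 cam offsets,17 slot x0, 18 dot ang,19 dot dy
def build(slotx0):
    O=[]
    def dot(c,i,vi,a,sa,sy,u): O.append((c,u,lambda q:pt(q[vi],a+sa*q[18],32,70*(1-i)+sy*q[19])))
    def rib(c,i,vi,a,sy,u): O.append((c,u,lambda q:pt(q[vi],a,50,70*(1-i)+sy*q[7])))
    for i,(t,s) in enumerate(((T(219,214),S0(233,122)),(T(427,282),S0(321,262)))): dot("top",i,3+i,2*k,0,0,t);dot("side",i,3+i,2*k,0,0,s)
    sg=((-1,1),(1,1),(-1,-1),(1,-1))
    for i,L in enumerate(([(160,131),(134,161),(187,172),(160,202)],[(243,275),(218,306),(274,322),(248,353)])):
        for (a,b),u in zip(sg,L): dot("side",i,3+i,3*k,a,b,S0(*u))
    for i,j,L in((0,2.5,[(156,75),(213,154)]),(1,2.5,[(237,219),(296,307)]),(0,1.5,[(265,55),(325,130)]),(1,1.5,[(352,182),(420,265)])):
        for s,u in zip((1,-1),L): rib("side",i,3+i,j*k,s,S0(*u))
    for F,c,L in((C,"top",[(151,230),(133,294),(240,255),(222,320)]),(S,"side",[(209,75),(159,96),(247,129),(196,151)])):
        for (a,b),u in zip(sg,L): dot(c,0,5,3*k,a,b,F(*u))
    dot("top",1,6,k,0,0,C(472.5,344));dot("top",1,6,2*k,0,0,C(430,461));dot("side",1,6,k,0,0,S(336.5,292.5));dot("side",1,6,2*k,0,0,S(237,369));dot("side",0,5,4*k,0,0,S(115,185))
    for y0,L in((70,[(138,60),(322,105),(28,462),(215,512)]),(0,[(407,132),(592,183),(302,535),(487,588)])):
        for (a,b),u in zip(((1,1),(1,-1),(-1,1),(-1,-1)),L): O.append(("top",C(*u),lambda q,a=a,b=b,y0=y0:[q[17]*slotx0+a*q[8],y0+b*q[9],52]))
    for (a,b),u in zip(((1,1),(1,-1),(-1,1),(-1,-1)),[(147,63),(744,229),(61,374),(666,545)]): O.append(("top",T(*u),lambda q,a=a,b=b:[q[12]+a*q[10],b*q[11],53]))
    return O
for sx in(0,1):
    O=build(sx)
    def f(q):
        o={"top":q[13:15],"side":q[15:17]}
        r=[proj(c,w(q,g(q)))[0]+o[c]-u for c,u,g in O]
        return np.r_[np.ravel(r),q[13:17]/3,q[17]/2]
    x0=[559,-111,-.25,2.37,2.23,3.14,1.05,21,52,24,58,105,0,0,0,0,0,0,.243,10.9]
    r=least_squares(f,x0,loss="soft_l1");J=r.jac;cov=np.linalg.pinv(J.T@J)
    print(r.x.round(3).tolist(),"cost",r.cost);print("std",(np.sqrt(np.diag(cov))[:7]*.6).round(4))
    print(np.abs(f(r.x)[:-5].reshape(-1,2)).max(1).round(1).tolist())
E
python3 fit.py
```

```text
[560.273, -110.421, -0.259, 2.328, 2.217, 3.096, 1.057, 20.808, 52.962, 23.962, 55.355, 104.902, 0.29, 0.845, 0.363, -0.138, 1.16, 0.0, 0.25, 10.978] cost 6.430882108048845
std [1.515  1.3288 0.0024 0.0105 0.0099 0.0114 0.0148]
[0.2, 0.2, 0.2, 0.1, 0.1, 0.1, 0.1, 0.1, 0.2, 0.1, 0.2, 0.3, 0.5, 1.3, 0.8, 0.3, 1.4, 0.8, 1.6, 0.3, 0.2, 0.3, 0.2, 0.5, 0.7, 0.4, 0.5, 0.2, 0.1, 0.1, 0.4, 0.2, 0.2, 0.1, 0.9, 0.3, 0.4, 0.2, 0.3, 0.7, 0.3, 0.4, 0.3, 0.3, 0.2]
[560.084, -110.424, -0.259, 2.336, 2.224, 3.108, 1.069, 20.8, 52.98, 23.961, 55.359, 104.905, 0.794, 0.738, 0.599, -0.214, 1.187, 0.731, 0.25, 10.977] cost 6.026507678906777
std [1.5309 1.3219 0.0024 0.0116 0.0108 0.014  0.0168]
[0.1, 0.3, 0.1, 0.1, 0.1, 0.2, 0.1, 0.1, 0.2, 0.2, 0.2, 0.2, 0.6, 1.2, 0.8, 0.3, 1.4, 0.7, 1.6, 0.3, 0.1, 0.3, 0.0, 0.4, 0.7, 0.4, 0.6, 0.2, 0.2, 0.1, 0.4, 0.3, 0.3, 0.3, 0.7, 0.4, 0.4, 0.2, 0.3, 0.6, 0.3, 0.4, 0.3, 0.3, 0.3]
```

```bash
sed -i 's/^p=.*/p=[560.3,-110.4,-.259]/' go.py ; python3 go.py 1 69 140
python3 - <<'E'
from h import *
c,s=np.cos(-.259),np.sin(-.259)
for P in([583.0,-45.7],[550.9,-108.0]):
    d=np.array(P)-[560.3,-110.4];print(c*d[0]+s*d[1],-s*d[0]+c*d[1])
E
```

```text
shift [192.8 -69.2  62.5] turn 0.0179 clock 9.3667 rot [-3.136e+00  1.000e-03 -2.410e-01] gap 0.6023211138140737
winder pos [-190.5   -3.9  202.4] F [0.2 0.1 0.7] j [-0.27 -0.09  1.96  0.01  1.27  1.54]
5.37229929298061 68.35582199276548
-9.70115148970048 -0.08752013415063642
```

Emit:
drive_tool(motion=[32,-12,0,0.018,32,-12,0,0,32,-12,0,0,32,-12,0,0,32,-11,0,0,20,-7,0,0,0,0,0,0,0,0,0,0])

```text
clock: 10.03
eef_pos: [580.7, -47.1, 195.7]
eef_rot: [-3.137, 0.006, -0.261]
wrist_force: [-0.6, -0.3, -0.0]
finger_gap: 0.7
```

```bash
python3 go.py 1 68.4 130
```

```text
shift [-2.1 -1.7 65.7] turn -0.0024 clock 10.0333 rot [-3.137  0.006 -0.261] gap 0.683658843655616
winder pos [  3.5  66.4 195.7] F [-0.6 -0.3 -0. ] j [-0.15  0.38  1.43  0.01  1.33  1.68]
```

Emit:
drive_tool(motion=[-3,-2,15,0,0,0,20,0,0,0,20,0,0,0,10,0,0,0,0,0,0,0,0,0])

```text
clock: 10.53
eef_pos: [576.6, -44.9, 127.1]
eef_rot: [-3.137, 0.008, -0.262]
wrist_force: [-0.4, -0.9, 0.0]
finger_gap: 0.1
```

```bash
python3 go.py 0 68.4 88.4
```

```text
shift [ 1.3 -0.7 38.7] turn -0.0033 clock 10.5333 rot [-3.137  0.008 -0.262] gap 0.13095514962809424
winder pos [ -1.   67.5 127.1] F [-0.4 -0.9  0. ] j [-0.14  0.44  1.52  0.01  1.19  1.69]
```

Emit:
drive_tool(motion=[1,0,8,0,0,0,12,0,0,0,10,0,0,0,4,0,0,0,0,0,0,0,0,0])

```text
clock: 11.03
eef_pos: [578.4, -45.4, 92.5]
eef_rot: [-3.137, 0.004, -0.263]
wrist_force: [-0.6, 0.1, 0.8]
finger_gap: 0.0
```

```bash
python3 go.py 7.3 68.4 88.4
```

```text
shift [ 6.5 -1.   4. ] turn -0.0036 clock 11.0333 rot [-3.137  0.004 -0.263] gap 0.018804076816025687
winder pos [ 0.8 67.4 92.5] F [-0.6  0.1  0.8] j [-0.14  0.48  1.55  0.01  1.12  1.69]
```

Emit:
drive_tool(motion=[0,0,3.5,0,0,0,0,0,2,0,0,0,2,0,0,0,1,0,0,0,0,0,0,0,0,0,0,0])

```text
clock: 11.62
eef_pos: [584.0, -46.8, 89.6]
eef_rot: [-3.136, 0.003, -0.263]
wrist_force: [-0.5, 0.2, 0.1]
finger_gap: 0.5
```

```bash
python3 go.py 7.3 68.4 88.4
```

```text
shift [ 0.6 -0.8  1.2] turn -0.0036 clock 11.6167 rot [-3.136e+00  3.000e-03 -2.630e-01] gap 0.45827965353066324
winder pos [ 6.7 67.5 89.6] F [-0.5  0.2  0.1] j [-0.15  0.5   1.53  0.01  1.12  1.69]
```

Emit:
drive_tool(motion=[1.3,0,0,0,0,0,0,0,0,0,0,0])

```text
clock: 11.87
eef_pos: [585.3, -47.1, 89.7]
eef_rot: [-3.136, 0.004, -0.263]
wrist_force: [-0.6, 0.4, -0.6]
finger_gap: 0.3
```

```bash
python3 go.py 8 68.4 88.4
```

```text
shift [ 0.1 -0.8  1.3] turn -0.0035 clock 11.8667 rot [-3.136  0.004 -0.263] gap 0.2917667090502838
winder pos [ 7.9 67.6 89.7] F [-0.6  0.4 -0.6] j [-0.15  0.5   1.53  0.01  1.12  1.69]
```

```bash
cat > dots.py <<'E'
from ang import *
import cv2,sys
p[:]=[560.27,-110.42,-.259]
def cen(im,u):
    g=im.min(2).astype(float);x,y=np.round(u).astype(int);P=g[y-4:y+5,x-4:x+5];m=np.clip(140-P,0,None)
    yy,xx=np.mgrid[-4:5,-4:5];m=m*(np.hypot(xx,yy)<4.3);return np.array([x+(m*xx).sum()/m.sum(),y+(m*yy).sum()/m.sum()]).round(2)
S=lambda x,y:np.array((x/4+310,y/4+240))
E
python3 - <<'E'
from dots import *
im=camera("side")[:,:,::-1];cv2.imwrite("pics/s6.png",im);o=cv2.imread("pics/side5.png")
for u in (S(159,96),S(196,151),S(115,185),S(151,198),S(313,258),S(360,327)):
    a=cen(o,cen(o,u)); b=cen(im,cen(im,a)); print(a,b,b-a)
for dv in(0,.046): print([ (proj("side",w(p,pt(3.096+dv,a,32,y)))[0]).round(2).tolist() for a,y in((3*k+.25,81),(3*k+.25,59),(4*k,70))])
E
```

```text
[349.34 263.9 ] [350.3  263.16] [ 0.96 -0.74]
[358.43 277.47] [359.45 276.88] [ 1.02 -0.59]
[338.22 285.79] [338.75 284.9 ] [ 0.53 -0.89]
[347.26 288.75] [348.2 287.7] [ 0.94 -1.05]
[387.72 304.53] [387.76 304.5 ] [ 0.04 -0.03]
[399.57 321.64] [399.58 321.62] [ 0.01 -0.02]
[[349.75, 263.26], [358.99, 276.86], [338.67, 284.95]]
[[350.89, 262.61], [360.15, 276.19], [339.25, 284.0]]
```

Emit:
drive_tool(motion=[-4,0,0,0,0,0,0,0,0,0,-10,0,0,0,-20,0,0,0,-15,0,0,0,0,0,0,0,0,0])

```text
clock: 12.5
eef_pos: [581.3, -46.3, 138.6]
eef_rot: [-3.136, 0.002, -0.262]
wrist_force: [-0.1, -0.1, -0.5]
finger_gap: 0.3
```

Emit:
drive_tool(motion=[-1,15,0,0,-1,18,0,0,-1,18,0,0,-1,14,0,0,0,0,0,0,0,0,0,0,0,0,0,0])

```text
clock: 13.08
eef_pos: [559.1, -109.1, 135.2]
eef_rot: [-3.136, 0.004, -0.261]
wrist_force: [0.3, 0.0, 0.8]
finger_gap: 0.6
```

```bash
python3 go.py -2 0 88.4
```

```text
shift [-0.3  1.2 46.8] turn -0.0023 clock 13.0833 rot [-3.136  0.004 -0.261] gap 0.6396007800195384
winder pos [ -1.5   1.  135.2] F [0.3 0.  0.8] j [-0.26  0.41  1.54  0.01  1.19  1.57]
```

Emit:
drive_tool(motion=[0,0,10,0,0,0,14,0,0,0,14,0,0,0,6,0,0,0,1,0,0,0,0,0,0,0,0,0])

```text
clock: 13.67
eef_pos: [559.7, -104.6, 85.4]
eef_rot: [-3.136, 0.005, -0.257]
wrist_force: [-0.0, -0.7, -0.6]
finger_gap: 0.6
```

```bash
python3 go.py -10.1 0 88.2
```

```text
shift [-8.   5.5 -2.8] turn 0.002 clock 13.6667 rot [-3.136  0.005 -0.257] gap 0.6458965197856522
winder pos [-2.1  5.5 85.4] F [-0.  -0.7 -0.6] j [-0.25  0.47  1.58  0.01  1.09  1.57]
```

Emit:
drive_tool(motion=[0,2,-2.3,0,0,0,0,0,-2,0,0,0,-2,0,0,0,-1,0,0,0,0,0,0,0,0,0,0,0])

```text
clock: 14.25
eef_pos: [554.8, -105.5, 90.5]
eef_rot: [-3.136, 0.001, -0.257]
wrist_force: [0.1, 0.3, -0.3]
finger_gap: 0.4
```

```bash
python3 go.py -10.1 0 88.2
```

```text
shift [-3.5  3.4  2.3] turn 0.0019 clock 14.25 rot [-3.136e+00  1.000e-03 -2.570e-01] gap 0.39443011963664343
winder pos [-6.6  3.4 90.5] F [ 0.1  0.3 -0.3] j [-0.26  0.45  1.6   0.01  1.1   1.57]
```

Emit:
drive_tool(motion=[-2,0,0,0,-1.5,0,0,0,-0.9,0,0,0,0,0,0,0,0,0,0,0])

```text
clock: 14.67
eef_pos: [550.3, -104.3, 90.6]
eef_rot: [-3.136, 0.001, -0.257]
wrist_force: [0.6, -0.7, -0.1]
finger_gap: 0.3
```

```bash
python3 go.py -11.4 0 88.2
cat > chk.py <<'E'
from dots import *
im=camera("side")[:,:,::-1];cv2.imwrite("pics/s7.png",im);o=cv2.imread("pics/side5.png")
for n,u in (("t",S(159,96)),("t",S(196,151)),("t",S(115,185)),("u2",S(313,258)),("u2",S(360,327)),("u3",S(212,329)),("u3",S(237,369)),("u3",S(263,409))):
    a=cen(o,cen(o,u)); b=cen(im,cen(im,a)); print(n,a,b,(b-a).round(2))
d=[proj("side",w(p,pt(v,j*k,32,0)))[0] for j in(1,2) for v in(1.057,1.047)];print("wanted u2,u3 shift",d[1]-d[0],d[3]-d[2])
E
python3 chk.py
```

```text
shift [-0.2  3.4  2.4] turn 0.0019 clock 14.6667 rot [-3.136e+00  1.000e-03 -2.570e-01] gap 0.31478570758800795
winder pos [-11.2   3.3  90.6] F [ 0.6 -0.7 -0.1] j [-0.26  0.44  1.61  0.01  1.09  1.57]
t [349.34 263.9 ] [350.33 263.12] [ 0.99 -0.78]
t [358.43 277.47] [359.43 276.89] [ 1.   -0.58]
t [338.22 285.79] [338.7 284.9] [ 0.48 -0.89]
u2 [387.72 304.53] [388.26 304.99] [0.54 0.46]
u2 [399.57 321.64] [399.57 321.55] [ 0.   -0.09]
u3 [362.56 321.84] [362.53 321.93] [-0.03  0.09]
u3 [368.89 331.93] [368.86 331.94] [-0.03  0.01]
u3 [375.38 341.9 ] [375.32 341.98] [-0.06  0.08]
wanted u2,u3 shift [-0.26790056  0.10979797] [-0.15144295  0.20847777]
```

Emit:
drive_tool(motion=[-0.4,0,0,0,0,0,0,0,0,0,0,0])

```text
clock: 14.97
eef_pos: [550.2, -104.3, 90.7]
eef_rot: [-3.136, 0.0, -0.257]
wrist_force: [0.9, 0.1, 0.5]
finger_gap: 0.8
```

Emit:
drive_tool(motion=[4,0,0,0,0,0,0,0,0,0,-10,0,0,0,-20,0,0,0,-30,0,0,0,-30,0,0,0,-20,0,0,0,0,0])

```text
clock: 15.63
eef_pos: [553.1, -105.7, 207.1]
eef_rot: [-3.136, 0.005, -0.257]
wrist_force: [-0.0, -0.4, 1.1]
finger_gap: 0.4
```

Emit:
drive_tool(motion=[-25,0,0,0,-35,0,0,0,-35,0,0,0,-35,0,0,0,-30,0,0,0,-15,0,0,0,0,0,0,0,0,0,0,0])

```text
clock: 16.3
eef_pos: [375.5, -59.1, 206.2]
eef_rot: [-3.136, 0.005, -0.257]
wrist_force: [0.6, -0.4, 0.4]
finger_gap: 0.5
```

```bash
python3 go.py;python3 chk.py
python3 - <<'E'
import cv2,numpy as np
a=cv2.imread("pics/side5.png")[348:412,385:468];b=cv2.imread("pics/s7.png")[348:412,385:468];print("tension vs 5:",cv2.absdiff(a,b).max())
s=cv2.imread("pics/s7.png");o=cv2.imread("pics/side0.png")
cv2.imwrite("pics/c8.png",np.hstack([cv2.resize(x[240:420,310:470],None,fx=2.5,fy=2.5,interpolation=2) for x in(o,s)]))
E
```

```text
shift [0. 0. 0.] turn 0.0017 clock 16.3 rot [-3.136  0.005 -0.257] gap 0.4520024843591872
winder pos [-191.7    2.2  206.2] F [ 0.6 -0.4  0.4] j [-0.26 -0.09  1.95  0.01  1.29  1.57]
t [349.34 263.9 ] [350.33 263.12] [ 0.99 -0.78]
t [358.43 277.47] [359.44 276.89] [ 1.01 -0.58]
t [338.22 285.79] [338.72 284.89] [ 0.5 -0.9]
u2 [387.72 304.53] [387.61 304.64] [-0.11  0.11]
u2 [399.57 321.64] [399.42 321.69] [-0.15  0.05]
u3 [362.56 321.84] [362.47 321.94] [-0.09  0.1 ]
u3 [368.89 331.93] [368.85 331.94] [-0.04  0.01]
u3 [375.38 341.9 ] [375.29 342.16] [-0.09  0.26]
wanted u2,u3 shift [-0.26790056  0.10979797] [-0.15144295  0.20847777]
tension vs 5: 9
```

View pics/c8.png

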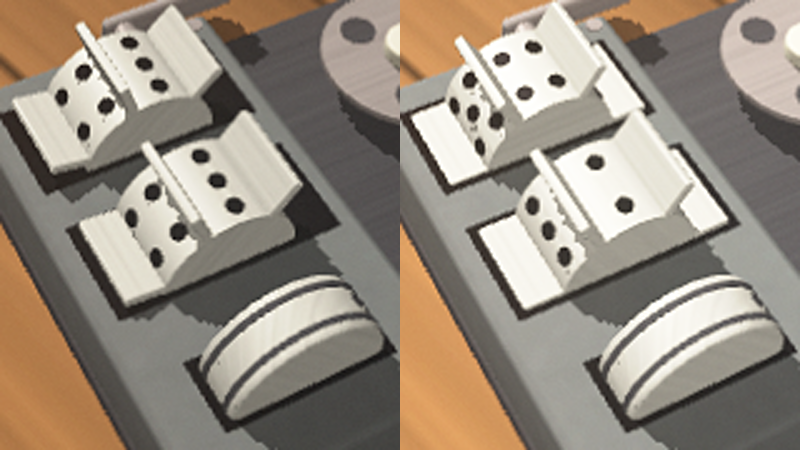

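The before-and-after crops show four dots on top of the tens wheel and two on top of the units wheel. The tension spot is in the same place, about (357,298) in the left crop and (757,298) in the right. The arm is clear of the winder.

```bash
python3 -c "from cell import *;print(sign_off())"
```

```text
the job is handed in; nothing more can be done
None
```

The preset reads 42, and I handed the job in at about 16.4 s with the arm clear of the winder. I rolled the tens wheel to four first, then the units wheel to two.

- **Correction:** the first round left the tens wheel about 2.6° short, because my first estimate of the winder's heading was about 1° off. I then gave the tens wheel a second push, followed by a very small one on the units wheel.
- **Final angles:** the camera measurements put the tens wheel at about 3.14 rad (target 3.142) and the units wheel at about 1.05 rad (target 1.047). The uncertainty is about 0.015 rad (1°) each.
- **Disagreement:** two earlier fits from fewer points gave the tens wheel as 3.15 and 3.07 rad at the same position. They assumed different winder headings, so I trusted the fit to all the points and worked from that.
- **Tension wheel:** the spot is at the same pixel before and after. My before/after image difference on the wheel's side view changed noticeably between the first picture and the first lift-clear. I put that down to lighting or the arm's shadow, and the last two pictures match.
- **Forces:** wrist-force readings between moves stayed at about 2 N or less.

I viewed 11 pictures, one over the budget of 10.

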